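# Load a reagent cassette under the hold-down spring of the warming dock

## Task

One of the two reagent cassettes in the warming dock is not loaded yet: it stands back in the open end of its lane, short of the leaf spring. Press its ribbed thumb ledge down hard with the fingertips so that the sprung plate sinks, and keep pressing while you push the cassette along its lane, so that its nose passes under the leaf spring instead of ramming its edge, until it is fully home against the end stop; then let go and move clear. Never grip, lift or tip the cassette, leave the loaded cassette beside it in place and do not shove or knock over the things standing around the dock.

Things in the scene. Friction and masses are not known exactly. Their poses are not given: they have to be found in the camera images.
- cassette_ledge (a point): centre of the ribbed top of the thumb ledge, at the rear of the loose white cassette to be loaded. x points forward along the cassette (the way it must go), z up. Ledge 35 long, 50 wide, 20 high. Its front end, 17.5 mm ahead of this point, is the upright rear face of the cassette's middle block, 16 mm above the ledge: a fingertip pressing on the ledge can push against it
- cassette_nose (a point): middle of the top front edge of the same cassette's nose, 127.5 mm ahead of and 2 mm above cassette_ledge; same axes. Cassette 145 long x 50 wide, about 0.25 kg, in three steps: rear ledge (35 long, 20 high), middle block (55 long, 36 high, four grey caps on it reach 43), flat nose in front (55 long, 22 high)
- open_lane: fixed white lane module of that cassette, 250 long, 65 wide. Origin: centre of its underside (10 mm above the table); x points along the lane from the open end (x = -125 mm) to the stop face (x = 100 mm: the nose of a cassette fully home), z up. Side rails 53 mm apart, 40 high. Unpressed ledge top at z = 54, nose top at z = 56 mm. A like module with the loaded cassette touches it on one side
- open_spring_tip (a point): upturned front edge of the steel leaf spring (28 wide) over the open lane, at rest: 50 mm above the lane's underside, 6 mm below the nose top of an unpressed cassette, which so butts against it; 48 mm before the stop face. The spring is clamped on the end block; its knee (lowest, 45 mm above the lane's underside) lies 16 mm further in and yields upward at about 6 N + 0.9 N per mm
- open_plate (a joint): sink of the sprung metal plate, the level floor of the open lane under the whole cassette: 0 m up, 0.010 m fully down on its stop. It pushes up with about 9 N at the top, 21 N fully down. The nose clears the spring's tip when it has sunk more than 6 mm; 7 to 10 mm is comfortable. Cassette, plate and lane are slippery (friction about 0.2); sliding under the spring takes 5 to 12 N
- loaded_nose (a point): middle of the top front edge of the nose of the other, already loaded cassette (same shape) in the lane beside, centre to centre 66 mm; it must stay where it is
- tube_rack: bystander: grey rack with capped blood tubes, 62 x 108 x 82 mm high, origin at the centre of its underside, loose
- vial: bystander: small white bottle, 38 mm across, 70 high, origin at the centre of its underside, loose
- tip_box: bystander: pipette tip box with a clear lid, 82 x 120 x 64 mm high, origin at the centre of its underside, loose
- open_leaf: the leaf spring over the open lane, a flat steel strip 56 long x 28 wide. Origin at its clamped end on the end block, 108 mm along the lane's x and 52 mm above the lane's underside; it swings up about that end, about 0.16 rad with a loaded cassette under it, and then presses on it with about 12 N. Its edge bends if a cassette is rammed against it with over 30 N
Things that resemble listed ones, but are neither listed nor needed, are in the scene too. What is shaped like the part that bears cassette_ledge but yellow is not meant.

How it is judged:
On the way:
1. the cassette is pressed down by the fingertips while its nose goes in under the leaf spring (contact force between the fingers and cassette above 4 N and value of joint open_plate above 0.0055 m and x of cassette_nose in the frame of open_lane between 0.052 and 0.075 m), for 0.05 s.
At the end, for the whole second after the job is handed in: the cassette's nose is within 4 mm of the end stop, the leaf spring presses on it (over 4 N), the cassette lies level (within 0.06 rad) in its lane and is released; the loaded cassette has not moved by more than 8 mm (x of cassette_nose in the frame of open_lane above 0.096 m and z of cassette_nose in the frame of open_lane between 0.044 and 0.055 m and angle between cassette_nose's own z axis and vertical below 0.06 rad and distance of loaded_nose from where it was at the start of the episode below 0.008 m and contact force between open_leaf and cassette above 4 N); the robot touches nothing.
It fails at once if the cassette is lifted off its plate (z of cassette_ledge in the frame of open_lane above 0.066 m).
It fails at once if the cassette is tipped (angle between cassette_ledge's own z axis and vertical above 0.15 rad).
It fails at once if the loaded cassette is shifted (distance of loaded_nose from where it was at the start of the episode above 0.012 m).
It fails at once if a bystander is shoved or knocked over (distance of any of tube_rack, vial, tip_box from where it was at the start of the episode above 0.03 m or angle between any of tube_rack, vial, tip_box's own z axis and vertical above 0.4 rad).
It fails at once if the cassette is rammed against the leaf spring (contact force between open_leaf and cassette above 30 N).
It also fails if it takes over 32 s, if anything falls off the work surface, if the arm or the gripper's body presses on something with over 40 N, if the wrist force passes 120 N, or if a joint passes its speed limit or range.

## Robot

A 6-joint arm with a two-finger parallel gripper is mounted at the origin on the work surface. World frame = base frame: x ahead of the robot, y to its left, z up, the work surface at z = 0. Lengths are in m, angles in rad, forces in N, time in s.
With the tool pointing down it reaches from about 0.35 to 0.775 m from the base axis. Payload 5.5 kg.
Tool frame: the origin (TCP) lies at the very end of the fingers, on their centre line; the grasp point (between the pads) lies hold_point_z behind it (hold_point_z is the distance from the TCP to the grasp point, in m); x points along the fingers, y is the direction in which the jaws open and shut, and the axes are right-handed (so a half turn about x gives the same grasp; the last joint's range is limited). The gripper opens to 85 mm and grips with 20 to 120 N. Pads are 22 mm wide; open, the fingers measure 114 mm over their backs; the gripper's body (76 mm by 85 mm) begins 54 mm behind the grasp point. The pads swing forward as they close: fully open they stand 13 mm farther back than shut.
Start: joints at [0.983, 0.313, 0.046, 1.304, 0, 1.431], TCP at [0.249, 0.518, 0.231] pointing down, gripper open.
Joint ranges: [-2.76, 2.76], [-0.86, 1.69], [-1.03, 1.26], [-2.2, 2.34], [-1.47, 1.5], [-3.14, 3.14]. Speed limits (rad/s): [2.57, 2.57, 3.14, 3.14, 3.14, 3.14].

## Interface

Orientations are given as a unit quaternion [w, x, y, z].
In Python, from workcell import * gives the robot as it stands. The module is installed in compiled form; this text tells all that it offers.
- The arm moves only by the tool step_arm, never from a script. Its argument "targets" is a list of rows, each a list of 3 entries, a list of its own where there are three numbers: the turn, a rotation vector about the tool's x, y, z in degrees, then the shift along the tool's x, y, z in cm, then the finger opening in cm, from 0 to 8.54. A call has exactly 10 rows; each row shifts and turns the commanded pose from where the row before left it, along the tool's axes as they then stand; what a row does not reach is not made up. A row lasts 1/10 s, in which the tool goes at most 50 mm and 8.59 degrees, less where a joint would pass 70% of its speed; a pose out of reach is approached as far as the arm can. A call with a gripper value outside its range is refused whole. The fingers move at their own pace and stop on an object; "force" is the grip in N (left out, the last holds). Time passes only in rows, so rows that do not move let the fingers close, or fill a call up. It gives the time, the measured TCP pose, the force and the opening at its end, in the units of the state.
- get_state(): the state, without advancing time (a new reading comes with each control period).
- read_camera(name): name is "scene" or "side" or "wrist"; returns the picture (420x560x3 uint8, red, green, blue); there is no depth.
- camera_model(name): a dict with "fx", "fy", "cx", "cy" (pixels), "xyz" and "rotation" of the camera in the world; the wrist camera has in their place "T_tool_cam" (4x4, takes a point from camera to tool coordinates, whose origin is the TCP and whose axes are the tool frame's). Camera axes: x right, y down, z forward; pixel columns grow to the right and rows downward; lengths in m; the calibration is good to about 2 mm. A picture is of the moment at which its call begins: read the wrist's pose just before it. camera_model takes no time and is no camera call.
- hand_in(): hands the job in, once; it reports no verdict.
Trained networks look in the newest picture that a camera, given by its name, has taken for a name from the list of things; names that differ only in an ending like _2 or _b are one class to them, and where a whole thing is asked for, a point or a joint stands for the part that bears it (a point fixed in the world has none). Each returns a list of dicts, best first, with "p" (0 to 1); they miss things now and then, are a little off and sometimes report something else, mostly with a low value. They report only what shows in the picture. A call takes as long as a camera call. They do not tell look-alikes from the thing itself.
- find_in(camera, label): "extent" ([left, top, width, height] in pixels, round what is visible of it).
- silhouettes(camera, label): "mask" (420x560 bool, what is visible of it) and "extent" ([left, top, width, height] in pixels, round what is visible of it).
The state is a dict: "clock": time; "joint_pos": joint angles; "qvel": joint speeds; "tau": joint torques, N m; "tcp_pos": TCP position; "orientation": TCP orientation; "wrist_force": force on the tool from outside, world axes, zero at the start; "ft_torque": the same for the moment, N m; "finger_gap": finger opening in m.
Only numpy, scipy, OpenCV 4.12 (cv2) and the standard library are available. Lean on these libraries where they do the work, as an engineer would, in place of code of your own. Each camera call takes 0.05 s, during which the arm holds its last target.

## Working session

There is one attempt and no reset: what is moved stays moved. The work goes in short steps, Python scripts to look and compute and a tool call to move; the robot and the scene stay as the last step left them, time stands still between calls to the robot, and variables do not carry over. Pictures are saved under pics/ and viewed, and the job is handed in when it is done.

Besides the shell and the picture viewer there is one more tool, called after "Emit:" as a command line: name --argument value ..., lists and objects as JSON in quotes. step_arm: Moves the arm, as the interface text tells. Its arguments: {"type":"object","properties":{"targets":{"type":"array","items":{"type":"array"}},"force":{"type":"number"}},"required":["targets"]}

```bash
mkdir -p pics; python3 - <<'E'
from workcell import *
import cv2
print(get_state())
for n in ["scene","side","wrist"]:
    im=read_camera(n); cv2.imwrite(f"pics/{n}0.png",im[:,:,::-1]); print(n,camera_model(n))
E
```

```text
{'clock': 0.0, 'joint_pos': array([ 9.83425934e-01,  3.14014088e-01,  4.49647783e-02,  1.30362822e+00,
       -6.35951989e-06,  1.43119999e+00]), 'qvel': array([-0.00084471,  0.00129515,  0.00074306,  0.00024828, -0.00124916,
        0.00114047]), 'tau': array([-1.33850644e-03, -4.80631614e+01,  2.98532706e+01,  1.94873207e-02,
       -3.25799529e-04, -7.95342032e-06]), 'tcp_pos': array([0.24866364, 0.5178624 , 0.23039531]), 'orientation': array([ 0.68922401,  0.15637025,  0.68969274, -0.15761515]), 'wrist_force': array([0.22027325, 0.32630314, 0.95595874]), 'ft_torque': array([-0.01675045, -0.01742107,  0.05305206]), 'finger_gap': 0.08550612386198646}
scene {'fx': 515.1632112142063, 'fy': 515.1632112142063, 'cx': 271.88945142539205, 'cy': 204.5196606510382, 'xyz': array([0.95437546, 0.54839729, 1.13846759]), 'rotation': array([-0.09178092,  0.32730553,  0.90346243, -0.26115701])}
side {'fx': 396.07185007687656, 'fy': 396.07185007687656, 'cx': 276.41281296574005, 'cy': 206.0375098478781, 'xyz': array([ 0.0483992 , -0.60128163,  0.53155599]), 'rotation': array([-0.47628049,  0.82521848, -0.26528717,  0.1476282 ])}
wrist {'fx': 343.56852592273833, 'fy': 343.56852592273833, 'cx': 276.9756911657502, 'cy': 207.41741196192692, 'T_tool_cam': array([[-6.83187380e-04, -2.94328293e-01,  9.55704133e-01,
        -1.41623914e-01],
       [ 9.99999766e-01, -2.38162079e-04,  6.41505421e-04,
        -3.22614650e-04],
       [ 3.87992878e-05,  9.55704347e-01,  2.94328387e-01,
        -7.47602206e-02],
       [ 0.00000000e+00,  0.00000000e+00,  0.00000000e+00,
         1.00000000e+00]])}
```

View pics/scene0.png

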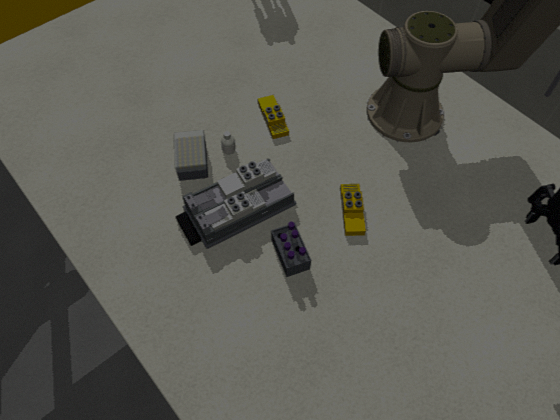

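View pics/side0.png

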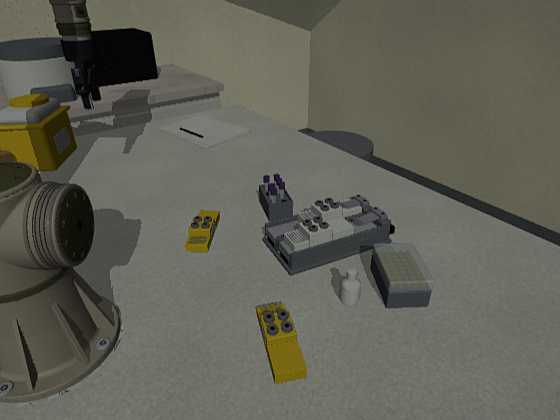

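View pics/wrist0.png

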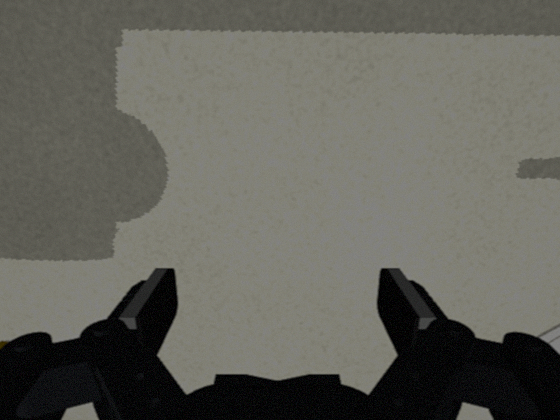

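```bash
cat > h.py <<'E'
from workcell import *
import cv2, numpy as np
from scipy.spatial.transform import Rotation as R
def quat(q): return R.from_quat([q[1],q[2],q[3],q[0]])
def cam(n,st=None):
    m=camera_model(n); K=np.array([[m['fx'],0,m['cx']],[0,m['fy'],m['cy']],[0,0,1]])
    if n=='wrist':
        T=np.eye(4);T[:3,:3]=quat(st['orientation']).as_matrix();T[:3,3]=st['tcp_pos']
        T=T@m['T_tool_cam'];return K,T[:3,:3],T[:3,3]
    r=np.array(m['rotation']); 
    return K,(quat(r).as_matrix() if r.shape==(4,) else r),np.array(m['xyz'])
def ray(c,uv,z):
    K,Rm,t=c; d=Rm@np.linalg.inv(K)@np.array([uv[0],uv[1],1.]); s=(z-t[2])/d[2]; return t+s*d
def proj(c,P):
    K,Rm,t=c; p=(np.atleast_2d(P)-t)@Rm; p=p@K.T; return p[:,:2]/p[:,2:]
E
python3 - <<'E'
from h import *
s=cv2.imread('pics/scene0.png');d=cv2.imread('pics/side0.png')
cv2.imwrite('pics/s0c.png',cv2.resize(s[120:280,160:320],None,fx=3.7,fy=3.7,interpolation=cv2.INTER_CUBIC))
cv2.imwrite('pics/d0c.png',cv2.resize(d[170:310,250:440],None,fx=4,fy=4,interpolation=cv2.INTER_CUBIC))
for c in ['scene','side']:
  read_camera(c)
  for l in ['cassette_ledge','open_lane','tube_rack','vial','tip_box','open_leaf']:
    for o in find_in(c,l): print(c,l,round(o['p'],2),np.round(o['extent']))
C=cam('scene')
for uv in [(293,195),(205,240),(270,165)]: print(ray(C,uv,0.05))
E
```

```text
scene cassette_ledge 0.81 [216. 156.  57.  42.]
scene cassette_ledge 0.8 [340. 180.  27.  58.]
scene cassette_ledge 0.66 [256.  96.  29.  42.]
scene open_lane 0.94 [182. 173.  94.  42.]
scene tube_rack 0.72 [267. 220.  45.  58.]
scene vial 0.76 [223. 133.  13.  19.]
scene tip_box 0.67 [174. 128.  33.  53.]
scene open_leaf 0.6 [191. 185.  22.  18.]
scene open_leaf 0.33 [184. 174.  94.  44.]
side cassette_ledge 0.93 [185. 210.  31.  44.]
side cassette_ledge 0.75 [258. 303.  48.  80.]
side cassette_ledge 0.74 [284. 214.  70.  39.]
side open_lane 0.65 [278. 206. 110.  65.]
side tube_rack 0.68 [259. 174.  36.  44.]
side vial 0.58 [337. 273.  24.  35.]
side tip_box 0.81 [371. 246.  64.  64.]
side open_leaf 0.46 [351. 212.  29.   9.]
side open_leaf 0.17 [277. 206. 114.  67.]
[0.46243034 0.03140794 0.05      ]
[ 0.70833497 -0.00661816  0.05      ]
[ 0.44699952 -0.07823392  0.05      ]
```

View pics/s0c.png

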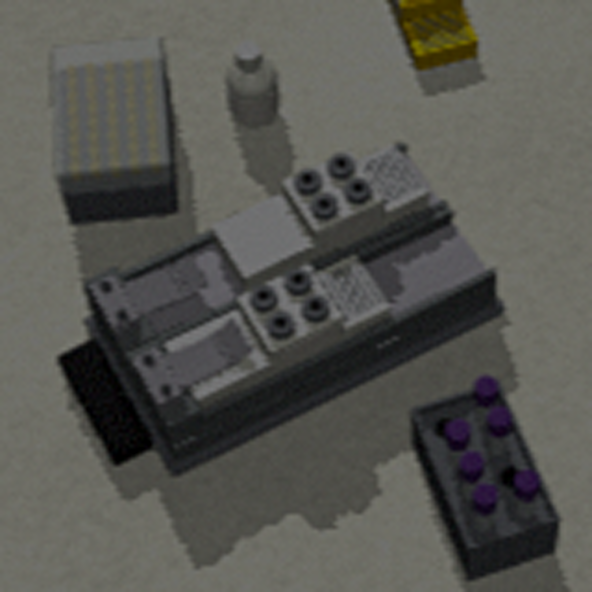

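View pics/d0c.png

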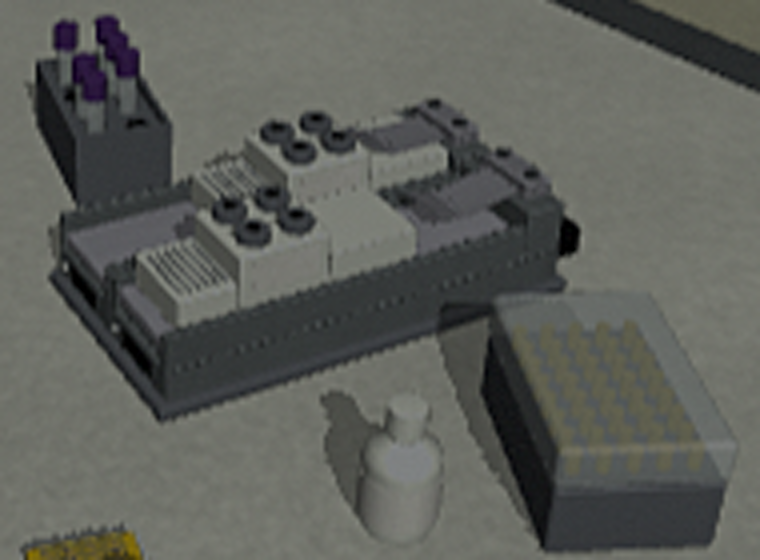

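Candidates for the ledge are the loose white cassette's ledge at scene px (268,168), the loaded white one at (255,198), and the yellow look-alikes at (272,105) and (352,190). I choose (268,168): it is white, its lane is empty under the spring and its nose is short of the leaf. The close crop shows this. I move to a hover behind the dock.

Emit:
step_arm --targets '[[[0,0,0],[0,-3.5,2.9],0],[[0,0,0],[0,-3.5,2.9],0],[[0,0,0],[0,-3.5,2.9],0],[[0,0,0],[0,-3.5,2.9],0],[[0,0,0],[0,-3.5,2.9],0],[[0,0,0],[0,-3.5,2.9],0],[[0,0,0],[0,-3.5,2.9],0],[[0,0,0],[0,-3.5,2.9],0],[[0,0,0],[0,-3.5,2.9],0],[[0,0,0],[0,-3.5,2.9],0]]' --force 60

```text
clock: 1.85
tcp_pos: [0.359, 0.0756, 0.2317]
orientation: [0.69, 0.157, 0.689, -0.157]
wrist_force: [0.3, -0.2, 0.1]
finger_gap: 0.0001
```

Emit:
step_arm --targets '[[[0,0,0],[0,-2.7,2.4],0],[[0,0,0],[0,-2.7,2.4],0],[[0,0,0],[0,-2.7,2.4],0],[[0,0,0],[0,-2.7,2.4],0],[[-4.25,0,0],[0,0,0],0],[[-4.25,0,0],[0,0,0],0],[[-4.25,0,0],[0,0,0],0],[[-4.25,0,0],[0,0,0],0],[[0,0,0],[0,0,0],0],[[0,0,0],[0,0,0],0]]'

```text
clock: 2.85
tcp_pos: [0.3986, -0.0616, 0.2314]
orientation: [0.705, 0.054, 0.705, -0.054]
wrist_force: [0.3, -0.2, -0.5]
finger_gap: 0.0002
```

```bash
python3 - <<'E'
from h import *
import pickle
st=get_state(); im=read_camera('wrist'); cv2.imwrite('pics/w1.png',im[:,:,::-1]); pickle.dump(st,open('st1.pkl','wb'))
print(st['tcp_pos'],st['joint_pos'],st['clock'])
for l in ['cassette_ledge','open_leaf','open_lane']:
    for o in find_in('wrist',l): print(l,round(o['p'],2),np.round(o['extent']))
cv2.imwrite('pics/w1c.png',cv2.resize(im[0:300,130:430,::-1],None,fx=2,fy=2,interpolation=cv2.INTER_CUBIC))
E
```

```text
[ 0.3986211  -0.06161908  0.23137678] [-3.53108956e-01 -1.98497340e-02 -3.48432699e-01  1.24200202e+00
  1.08218802e-04 -2.00327120e-01] 2.85
cassette_ledge 0.89 [396.  41. 152. 123.]
cassette_ledge 0.8 [255. 232.  47. 128.]
cassette_ledge 0.57 [ 22.  75. 152.  83.]
open_leaf 0.68 [315. 294.  50.  21.]
open_leaf 0.57 [269. 375.  15.   5.]
open_leaf 0.35 [245. 209.  67. 170.]
open_lane 0.86 [248. 213.  61. 167.]
```

View pics/w1.png

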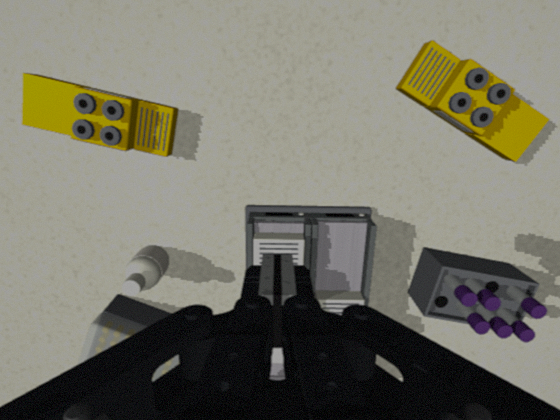

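View pics/w1c.png

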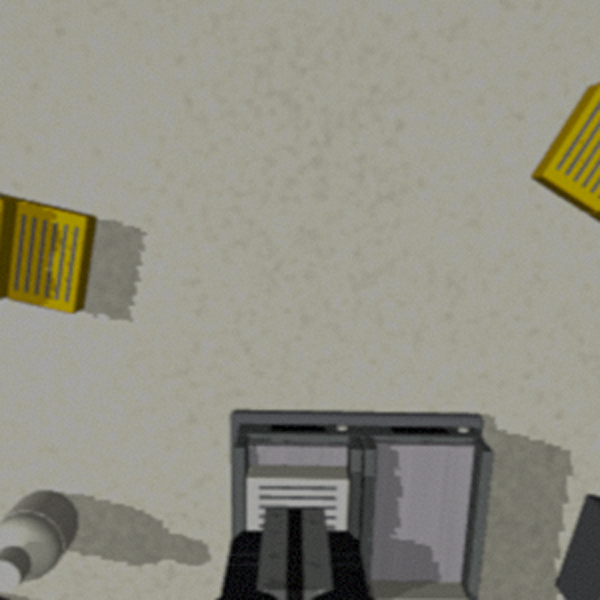

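```bash
cat > fit.py <<'E'
from h import *
import pickle
from scipy.optimize import least_squares
st=pickle.load(open('st1.pkl','rb'))
C={'scene':cam('scene'),'side':cam('side'),'wrist':cam('wrist',st)}
off={'scene':(3.7,160,120),'side':(4,250,170),'wrist':(2,130,0)}
# (cam, crop px, (xcass or None), y, z, kind) kind c: x relative to ledge centre; l: lane x
O=[('scene',(213,235),127.5,-25,56,'c'),('scene',(250,281),127.5,25,56,'c'),('scene',(284,181),72.5,-25,70,'c'),('scene',(318,235),72.5,25,70,'c'),
('scene',(402,152),-17.5,-25,54,'c'),('scene',(435,200),-17.5,25,54,'c'),
('side',(173,290),-17.5,-25,54,'c'),('side',(137,250),-17.5,25,54,'c'),('side',(328,243),72.5,-25,70,'c'),('side',(415,235),127.5,-25,56,'c'),
('wrist',(247,478),-17.5,-25,54,'c'),('wrist',(348,475),-17.5,25,54,'c'),
('wrist',(232,411),-125,-33,0,'l'),('wrist',(481,415),-125,99,0,'l'),('side',(165,418),-125,-33,0,'l')]
def tf(p,P):
    c,s=np.cos(p[2]),np.sin(p[2]); P=np.asarray(P)/1000.
    return np.array([p[0]+c*P[0]-s*P[1],p[1]+s*P[0]+c*P[1],0.01+P[2]])
def res(p):
    r=[]
    for n,uv,x,y,z,k in O:
        f,a,b=off[n]; X=tf(p,(x+(p[3]*1000 if k=='c' else 0),y,z))
        r+=list(proj(C[n],X)[0]-[uv[0]/f+a,uv[1]/f+b])
    return np.array(r)
if __name__=='__main__':
    S=least_squares(res,[.56,-.08,-.15,-.07],loss='soft_l1'); p=S.x; print(p,np.rad2deg(p[2]))
    for o,e in zip(O,res(p).reshape(-1,2)): print(o[0],o[2:],e.round(1))
    pickle.dump(p,open('p.pkl','wb'))
    print('ledge',tf(p,(p[3]*1000,0,54)),'nose x lane',p[3]*1000+127.5)
    for n,f in [('scene','scene0'),('side','side0'),('wrist','w1')]:
        im=cv2.imread(f'pics/{f}.png'); f_,a,b=off[n]; b0,a0=int(b),int(a)
        big=cv2.resize(im[b0:b0+int(600/f_),a0:a0+int(760/f_)],None,fx=f_,fy=f_,interpolation=cv2.INTER_CUBIC)
        s=p[3]*1000
        def pl(pts,col):
            q=[(proj(C[n],tf(p,P))[0]-[a,b])*f_ for P in pts]
            cv2.polylines(big,[np.int32(q)],True,col,1)
        for x0,x1,z in [(-17.5,17.5,54),(17.5,72.5,70),(72.5,127.5,56)]:
            pl([(s+x0,-25,z),(s+x1,-25,z),(s+x1,25,z),(s+x0,25,z)],(0,0,255))
        for y in (0,66): pl([(-125,y-32.5,0),(125,y-32.5,0),(125,y+32.5,0),(-125,y+32.5,0)],(0,255,0))
        pl([(52,-14,50),(52,14,50),(108,14,52),(108,-14,52)],(255,255,0))
        cv2.imwrite(f'pics/ov_{n}.png',big)
E
python3 fit.py
```

```text
[ 0.55810921 -0.08462124 -0.15669521 -0.09192934] -8.977974217257938
scene (127.5, -25, 56, 'c') [-0.2 -2.1]
scene (127.5, 25, 56, 'c') [-0.8 -0.4]
scene (72.5, -25, 70, 'c') [-0.6  0.2]
scene (72.5, 25, 70, 'c') [-0.2 -0.5]
scene (-17.5, -25, 54, 'c') [-1.9 -2.8]
scene (-17.5, 25, 54, 'c') [-0.9 -2.4]
side (-17.5, -25, 54, 'c') [0.2 3.3]
side (-17.5, 25, 54, 'c') [-2.1  0.8]
side (72.5, -25, 70, 'c') [-0.1 -3. ]
side (127.5, -25, 56, 'c') [-0.6 -2. ]
wrist (-17.5, -25, 54, 'c') [-0.1 -0.8]
wrist (-17.5, 25, 54, 'c') [1.  0.9]
wrist (-125, -33, 0, 'l') [3.1 1. ]
wrist (-125, 99, 0, 'l') [-2.  -0.6]
side (-125, -33, 0, 'l') [-2.9 -3.1]
ledge [ 0.46730615 -0.07027523  0.064     ] nose x lane 35.570659294693314
```

View pics/ov_scene.png

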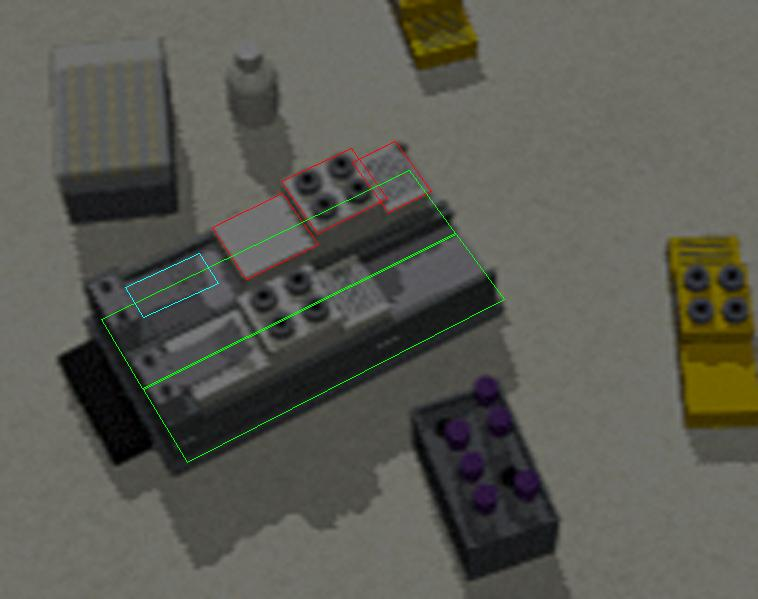

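View pics/ov_side.png

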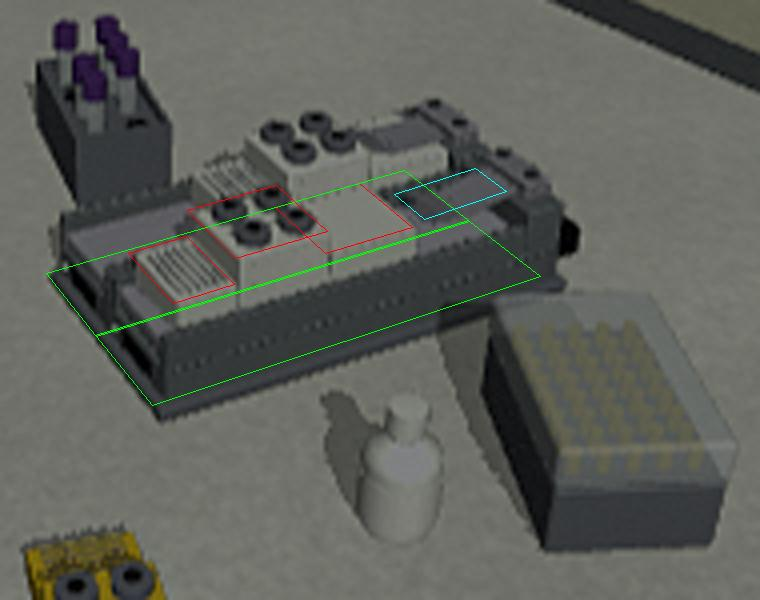

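View pics/ov_wrist.png

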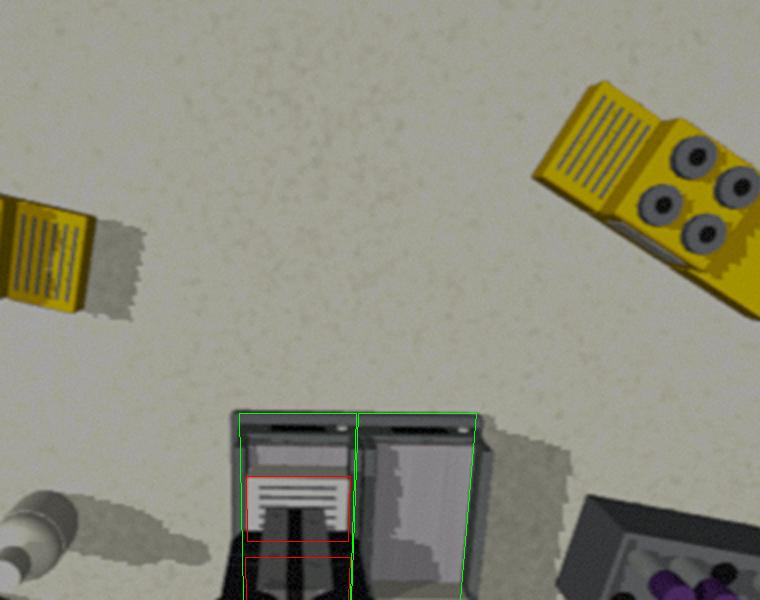

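```bash
sed -i "s/^('wrist',(232,411).*$/('wrist',(237,437),-125,-32.5,40,'l'),('side',(165,340),-125,-32.5,40,'l')]/" fit.py; python3 fit.py
python3 - <<'E'
import cv2
a=cv2.imread('pics/ov_scene.png')[130:400,60:460]; cv2.imwrite('pics/z1.png',cv2.resize(a,None,fx=2,fy=2))
a=cv2.imread('pics/ov_side.png')[100:400,50:450]; cv2.imwrite('pics/z2.png',cv2.resize(a,None,fx=2,fy=2))
E
```

```text
[ 0.55902902 -0.08402648 -0.15652496 -0.0926084 ] -8.968219653828571
scene (127.5, -25, 56, 'c') [-0.1 -1.9]
scene (127.5, 25, 56, 'c') [-0.8 -0.1]
scene (72.5, -25, 70, 'c') [-0.5  0.4]
scene (72.5, 25, 70, 'c') [-0.1 -0.3]
scene (-17.5, -25, 54, 'c') [-1.8 -2.6]
scene (-17.5, 25, 54, 'c') [-0.8 -2.2]
side (-17.5, -25, 54, 'c') [0.1 3.1]
side (-17.5, 25, 54, 'c') [-2.2  0.6]
side (72.5, -25, 70, 'c') [-0.3 -3.2]
side (127.5, -25, 56, 'c') [-0.8 -2.1]
wrist (-17.5, -25, 54, 'c') [ 0.6 -0.6]
wrist (-17.5, 25, 54, 'c') [1.8 1. ]
wrist (-125, -32.5, 40, 'l') [-1.3  0.6]
side (-125, -32.5, 40, 'l') [-2.7  0.3]
ledge [ 0.46755276 -0.06959007  0.064     ] nose x lane 34.89159837384362
```

View pics/z1.png

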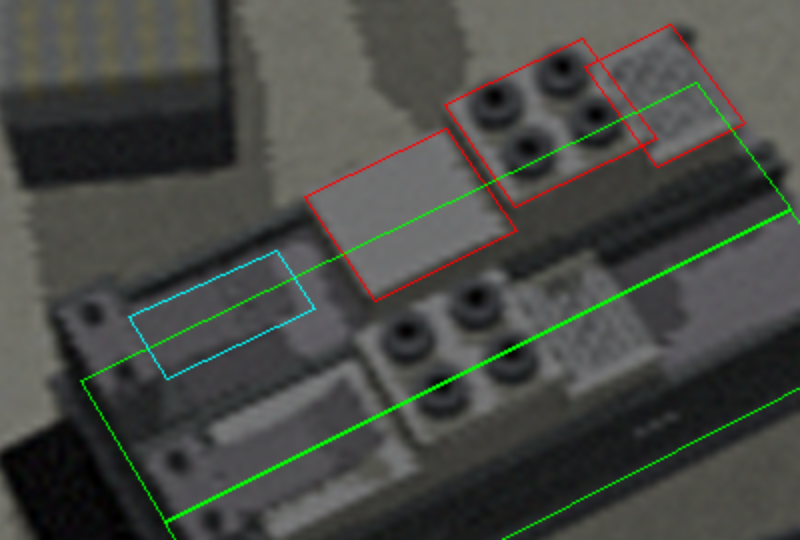

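View pics/z2.png

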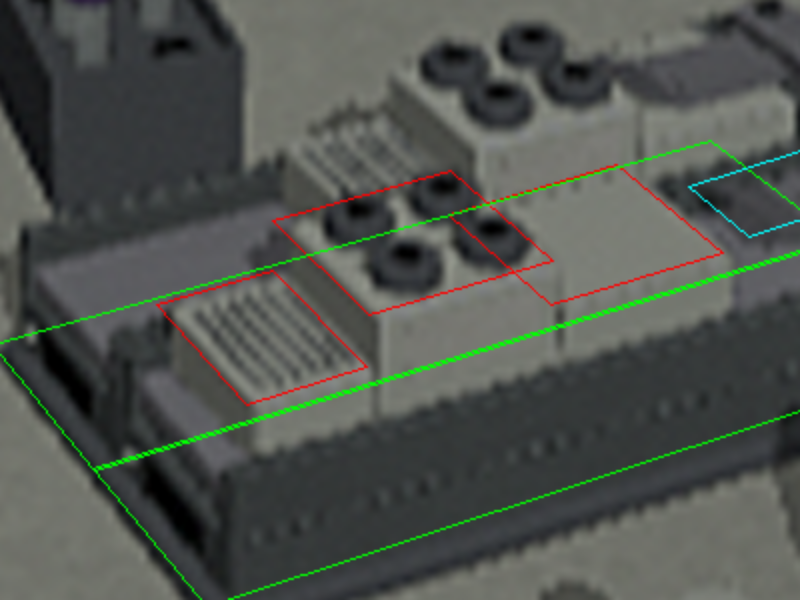

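Emit:
step_arm --targets '[[[0,0,0],[0,0.05,1.7],0],[[0,0,0],[0,0.05,1.7],0],[[0,0,0],[0,0.05,1.7],0],[[0,0,0],[1.6,0.1,1.6],0],[[0,0,0],[3,0,0],0],[[0,0,0],[3,0,0],0],[[0,0,0],[3,0,0],0],[[0,0,0],[2,0,0],0],[[0,0,0],[1,0,0],0],[[0,0,0],[0,0,0],0]]'

```text
clock: 4.05
tcp_pos: [0.4643, -0.0689, 0.0942]
orientation: [0.704, 0.054, 0.706, -0.053]
wrist_force: [-0.0, 0.4, 0.4]
finger_gap: 0.0002
```

```bash
python3 - <<'E'
from h import *
st=get_state(); 
im=read_camera('side'); cv2.imwrite('pics/d2.png',cv2.resize(im[150:310,240:440,::-1],None,fx=4,fy=3.75,interpolation=cv2.INTER_CUBIC))
im2=read_camera('scene'); cv2.imwrite('pics/s2.png',cv2.resize(im2[120:260,170:330,::-1],None,fx=4,fy=4,interpolation=cv2.INTER_CUBIC))
print(st['tcp_pos'],st['orientation'],st['wrist_force'])
print(proj(cam('side'),st['tcp_pos']),proj(cam('scene'),st['tcp_pos']))
E
```

```text
[ 0.46428232 -0.06890213  0.09416413] [ 0.70416312  0.05369961  0.70600386 -0.05319021] [-0.02110707  0.42503974  0.42795583]
[[293.77973258 225.05586774]] [[266.94868862 160.39512357]]
```

View pics/d2.png

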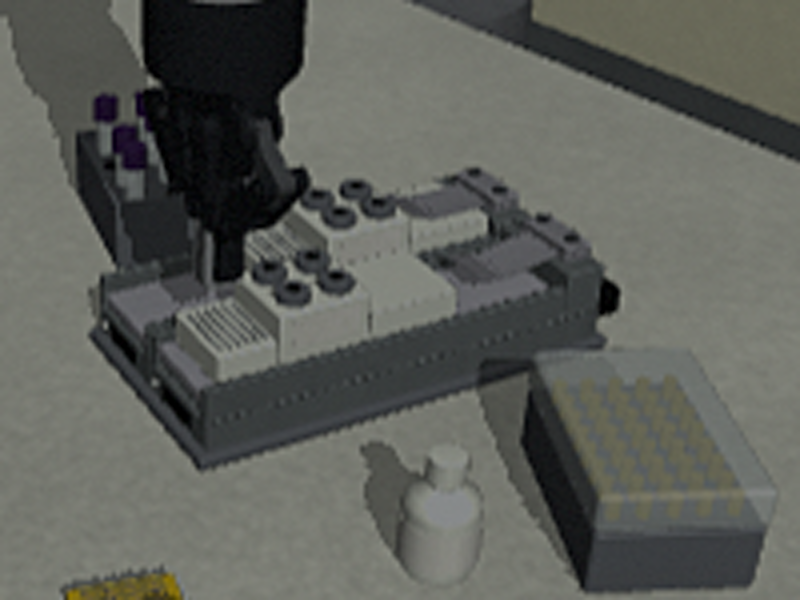

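View pics/s2.png

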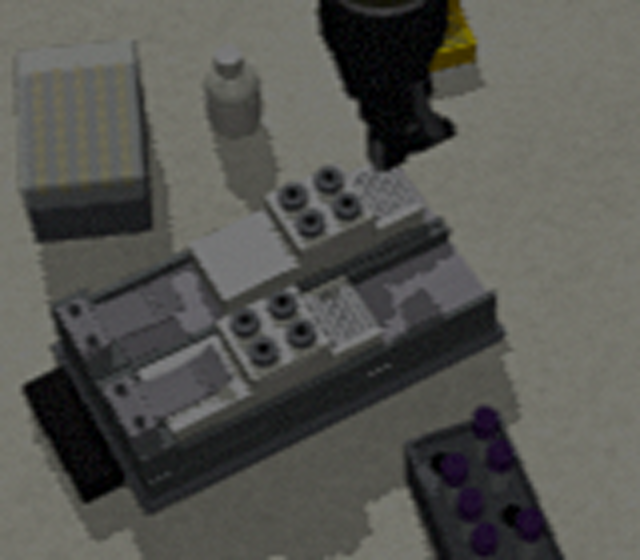

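The tip is over the white ledge: tip at side px (296,225), directly above ledge centre at about (297,240). I press down gently first.

Emit:
step_arm --targets '[[[0,0,0],[0.8,0,0],0],[[0,0,0],[0.8,0,0],0],[[0,0,0],[0.6,0,0],0],[[0,0,0],[0.4,0,0],0],[[0,0,0],[0.2,0,0],0],[[0,0,0],[0.2,0,0],0],[[0,0,0],[0.2,0,0],0],[[0,0,0],[0.2,0,0],0],[[0,0,0],[0.1,0,0],0],[[0,0,0],[0,0,0],0]]'

```text
clock: 5.15
tcp_pos: [0.4658, -0.0694, 0.0614]
orientation: [0.706, 0.053, 0.705, -0.053]
wrist_force: [-2.2, 1.5, 10.5]
finger_gap: -0.0001
```

```bash
python3 - <<'E'
from h import *
im=read_camera('side'); cv2.imwrite('pics/d3.png',cv2.resize(im[180:290,260:400,::-1],None,fx=5.4,fy=5.4,interpolation=cv2.INTER_CUBIC))
print(get_state())
E
```

```text
{'clock': 5.2, 'joint_pos': array([-3.18672464e-01,  2.39958040e-01, -4.98795368e-01,  8.30254461e-01,
       -1.01948372e-05, -1.67592984e-01]), 'qvel': array([-0.0005359 , -0.00125868,  0.00252951,  0.00071251, -0.00064398,
        0.00042182]), 'tau': array([-1.23122013e-01, -3.45678771e+01,  2.30474120e+01, -1.09949805e+00,
        5.10792690e-02,  3.34488337e-03]), 'tcp_pos': array([ 0.46589371, -0.06946798,  0.06150646]), 'orientation': array([ 0.70570284,  0.05320813,  0.70447714, -0.05351958]), 'wrist_force': array([-3.38372973,  0.17873386,  9.15772338]), 'ft_torque': array([ 0.09461774,  0.52545599, -0.0534925 ]), 'finger_gap': -4.4247129695194924e-05}
```

View pics/d3.png

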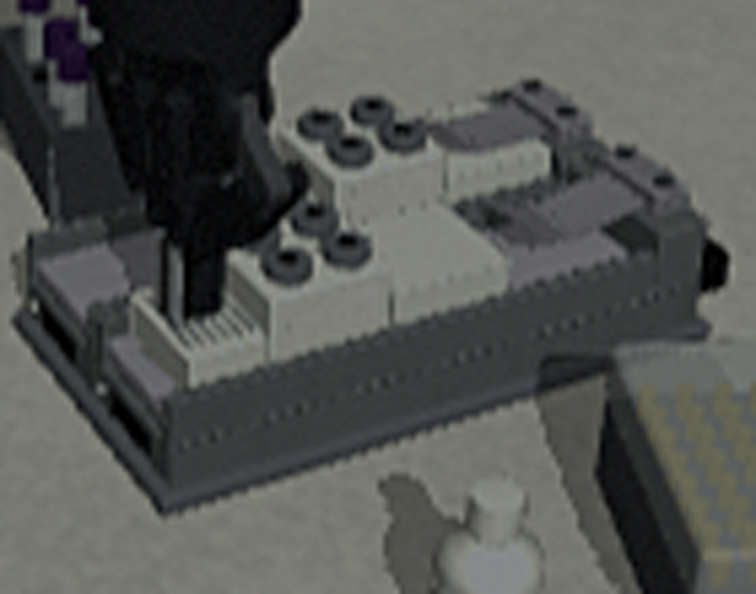

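Emit:
step_arm --targets '[[[0,0,0],[0.1,0,0],0],[[0,0,0],[0.2,0,0],0],[[0,0,0],[0.2,0,0],0],[[0,0,0],[0.2,0,0],0],[[0,0,0],[0.2,0,0],0],[[0,0,0],[0.1,0,0],0],[[0,0,0],[0,0,0.1],0],[[0,0,0],[0,0,0.1],0],[[0,0,0],[0,0,0.1],0],[[0,0,0],[0,0,0],0]]'

```text
clock: 6.2
tcp_pos: [0.4705, -0.0705, 0.0538]
orientation: [0.707, 0.053, 0.703, -0.054]
wrist_force: [-5.7, 0.4, 25.8]
finger_gap: -0.0002
```

```bash
python3 - <<'E'
from h import *
im=read_camera('side'); cv2.imwrite('pics/d4.png',cv2.resize(im[180:290,260:400,::-1],None,fx=5.4,fy=5.4,interpolation=cv2.INTER_CUBIC))
s=get_state();print(s['tcp_pos'],s['wrist_force'],s['ft_torque'])
E
```

```text
[ 0.47052329 -0.07054967  0.05376098] [-5.14677733  1.08974177 24.28967286] [ 0.1851904   1.05198014 -0.02912194]
```

View pics/d4.png

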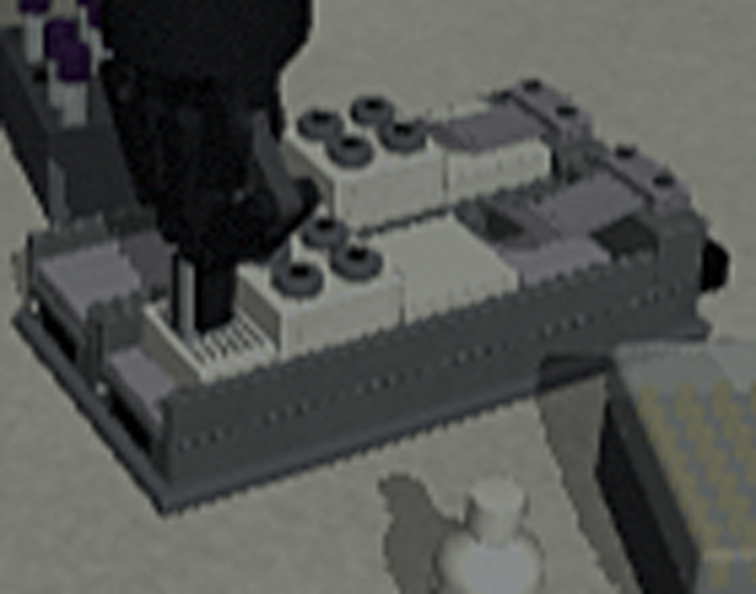

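The plate is bottomed (z 0.0538, 25 N) and the cassette moves with the finger. Pushing forward now.

Emit:
step_arm --targets '[[[0,0,0],[0,0,0.2],0],[[0,0,0],[0,0,0.2],0],[[0,0,0],[0,0,0.25],0],[[0,0,0],[0,0,0.25],0],[[0,0,0],[0,0,0.25],0],[[0,0,0],[0,0,0.25],0],[[0,0,0],[0,0,0.25],0],[[0,0,0],[0,0,0.25],0],[[0,0,0],[0,0,0.2],0],[[0,0,0],[0,0,0],0]]'

```text
clock: 7.25
tcp_pos: [0.4916, -0.0738, 0.0539]
orientation: [0.707, 0.053, 0.703, -0.054]
wrist_force: [-4.6, 0.7, 23.5]
finger_gap: -0.0
```

```bash
python3 - <<'E'
from h import *
im=read_camera('side'); cv2.imwrite('pics/d5.png',cv2.resize(im[180:290,260:400,::-1],None,fx=5.4,fy=5.4,interpolation=cv2.INTER_CUBIC))
s=get_state();print(s['tcp_pos'],s['wrist_force'],s['ft_torque'])
E
```

```text
[ 0.49154832 -0.07374934  0.05384326] [-3.76059189  0.2504038  23.16013743] [0.19038159 0.8947382  0.00953541]
```

View pics/d5.png

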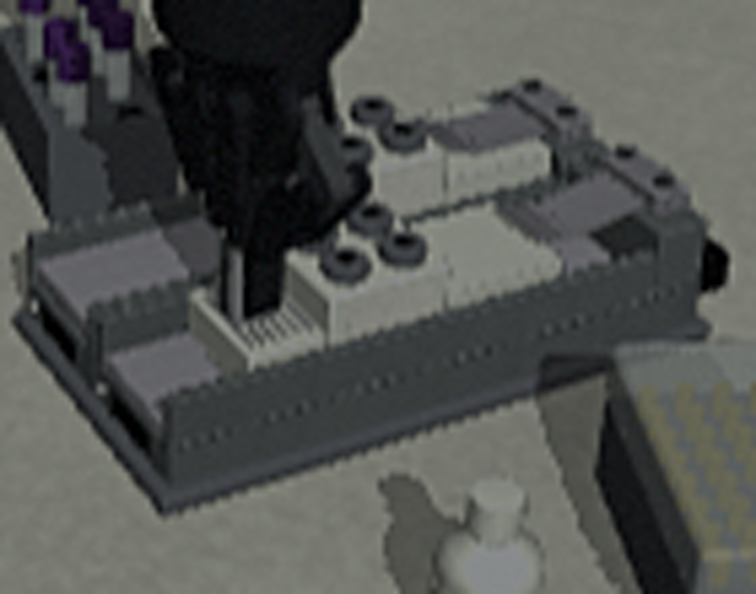

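The nose (side px about (362,228)) is entering under the leaf with the plate fully down. I continue.

Emit:
step_arm --targets '[[[0,0,0],[0,0,0.2],0],[[0,0,0],[0,0,0.25],0],[[0,0,0],[0,0,0.25],0],[[0,0,0],[0,0,0.25],0],[[0,0,0],[0,0,0.25],0],[[0,0,0],[0,0,0.25],0],[[0,0,0],[0,0,0.25],0],[[0,0,0],[0,0,0.25],0],[[0,0,0],[0,0,0.25],0],[[0,0,0],[0,0,0.1],0]]'

```text
clock: 8.3
tcp_pos: [0.5114, -0.0766, 0.0539]
orientation: [0.705, 0.053, 0.705, -0.054]
wrist_force: [-10.8, 1.7, 29.6]
finger_gap: 0.0002
```

```bash
python3 - <<'E'
from h import *
im=read_camera('side'); cv2.imwrite('pics/d6.png',cv2.resize(im[180:290,260:400,::-1],None,fx=5.4,fy=5.4,interpolation=cv2.INTER_CUBIC))
s=get_state();print(s['tcp_pos'],s['wrist_force'],s['ft_torque'])
E
```

```text
[ 0.5118299  -0.07661933  0.05389944] [-10.86944942   0.56000877  28.05872869] [ 0.31327749  2.16370677 -0.05644115]
```

View pics/d6.png

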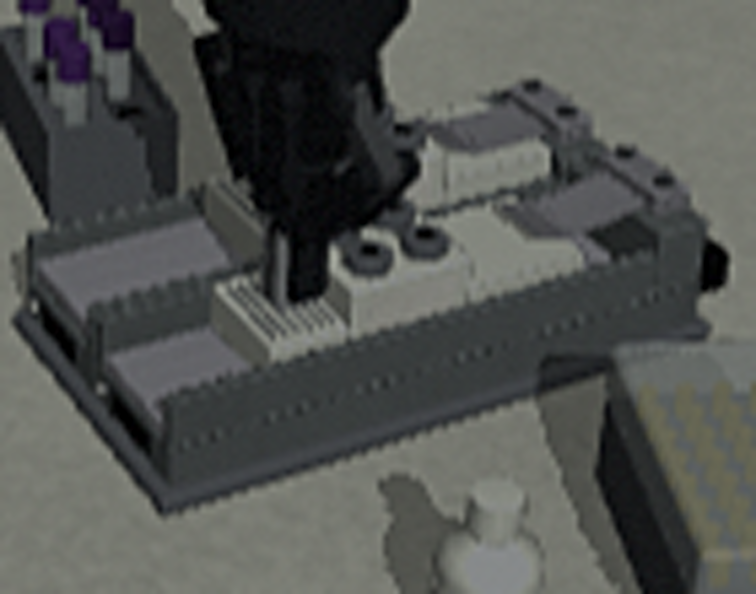

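Emit:
step_arm --targets '[[[0,0,0],[0,0,0.2],0],[[0,0,0],[0,0,0.2],0],[[0,0,0],[0,0,0.2],0],[[0,0,0],[0,0,0.2],0],[[0,0,0],[0,0,0.2],0],[[0,0,0],[0,0,0.2],0],[[0,0,0],[0,0,0.2],0],[[0,0,0],[0,0,0.2],0],[[0,0,0],[0,0,0.2],0],[[0,0,0],[0,0,0],0]]'

```text
clock: 9.35
tcp_pos: [0.5305, -0.0795, 0.0539]
orientation: [0.706, 0.053, 0.704, -0.054]
wrist_force: [-7.1, 1.0, 25.6]
finger_gap: -0.0
```

```bash
python3 - <<'E'
from h import *
im=read_camera('side'); cv2.imwrite('pics/d7.png',cv2.resize(im[180:290,260:400,::-1],None,fx=5.4,fy=5.4,interpolation=cv2.INTER_CUBIC))
s=get_state();print(s['tcp_pos'],s['wrist_force'],s['ft_torque'])
E
```

```text
[ 0.53053074 -0.07951243  0.05392154] [-7.53641721  0.99277767 25.52667216] [ 0.29388406  1.60814783 -0.05003341]
```

View pics/d7.png

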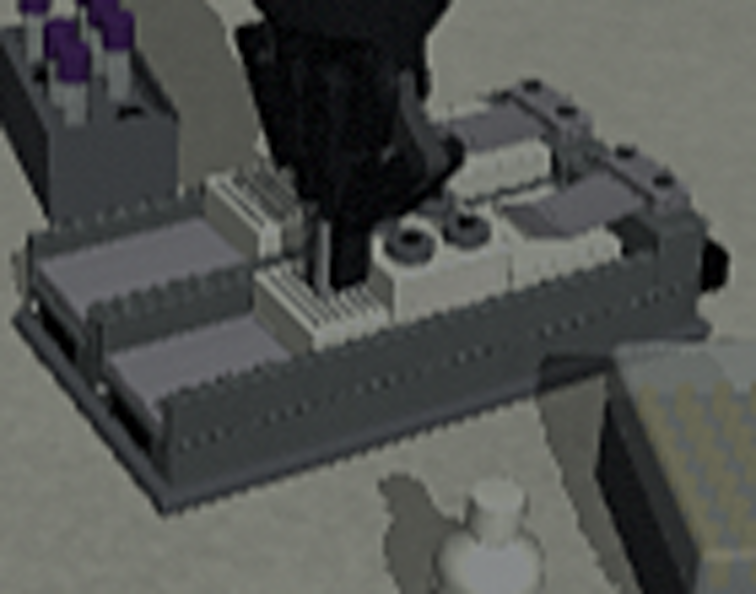

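Emit:
step_arm --targets '[[[0,0,0],[0,0,0.15],0],[[0,0,0],[0,0,0.15],0],[[0,0,0],[0,0,0.15],0],[[0,0,0],[0,0,0.15],0],[[0,0,0],[0,0,0.15],0],[[0,0,0],[0,0,0.1],0],[[0,0,0],[0,0,0.1],0],[[0,0,0],[0,0,0.1],0],[[0,0,0],[0,0,0.05],0],[[0,0,0],[0,0,0],0]]'

```text
clock: 10.4
tcp_pos: [0.5411, -0.0811, 0.0539]
orientation: [0.706, 0.053, 0.704, -0.054]
wrist_force: [-8.3, 1.2, 25.3]
finger_gap: 0.0002
```

```bash
python3 - <<'E'
from h import *
im=read_camera('side'); cv2.imwrite('pics/d8.png',cv2.resize(im[180:290,260:400,::-1],None,fx=5.4,fy=5.4,interpolation=cv2.INTER_CUBIC))
s=get_state();print(s['tcp_pos'],s['wrist_force'],s['ft_torque'])
E
```

```text
[ 0.54115752 -0.08110724  0.05393176] [-8.29655028  0.42216775 25.56117366] [ 0.24099448  1.67139285 -0.02964565]
```

View pics/d8.png

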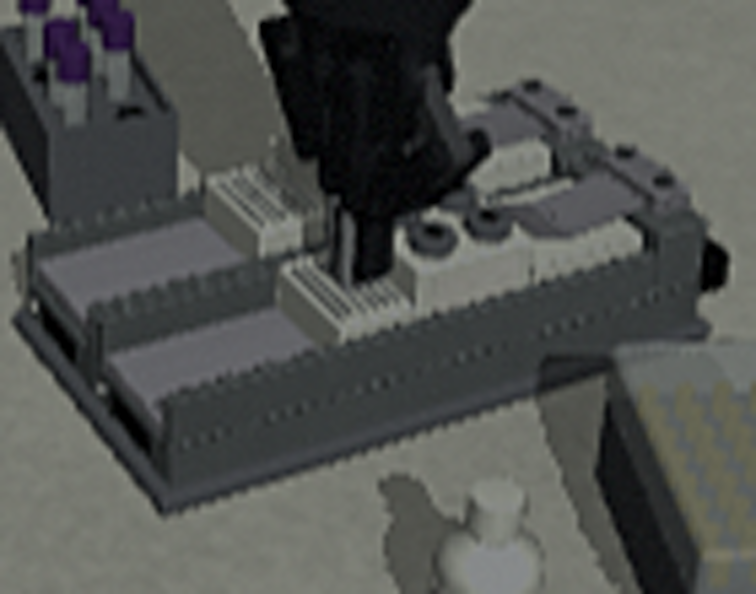

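Emit:
step_arm --targets '[[[0,0,0],[0,0,0.1],0],[[0,0,0],[0,0,0.1],0],[[0,0,0],[0,0,0.1],0],[[0,0,0],[0,0,0.1],0],[[0,0,0],[0,0,0.1],0],[[0,0,0],[0,0,0.1],0],[[0,0,0],[0,0,0.1],0],[[0,0,0],[0,0,0.1],0],[[0,0,0],[0,0,0],0],[[0,0,0],[0,0,0],0]]'

```text
clock: 11.45
tcp_pos: [0.5433, -0.0814, 0.0539]
orientation: [0.703, 0.053, 0.708, -0.054]
wrist_force: [-23.1, 2.2, 39.2]
finger_gap: 0.0001
```

```bash
python3 - <<'E'
from h import *
im=read_camera('side'); cv2.imwrite('pics/d9.png',cv2.resize(im[180:290,260:400,::-1],None,fx=5.4,fy=5.4,interpolation=cv2.INTER_CUBIC))
s=get_state();print(s['tcp_pos'],s['wrist_force'],s['ft_torque'])
E
```

```text
[ 0.54333707 -0.0814093   0.05387948] [-22.91519889   2.01716535  39.26394618] [ 0.46236096  4.66420996 -0.04540678]
```

View pics/d9.png

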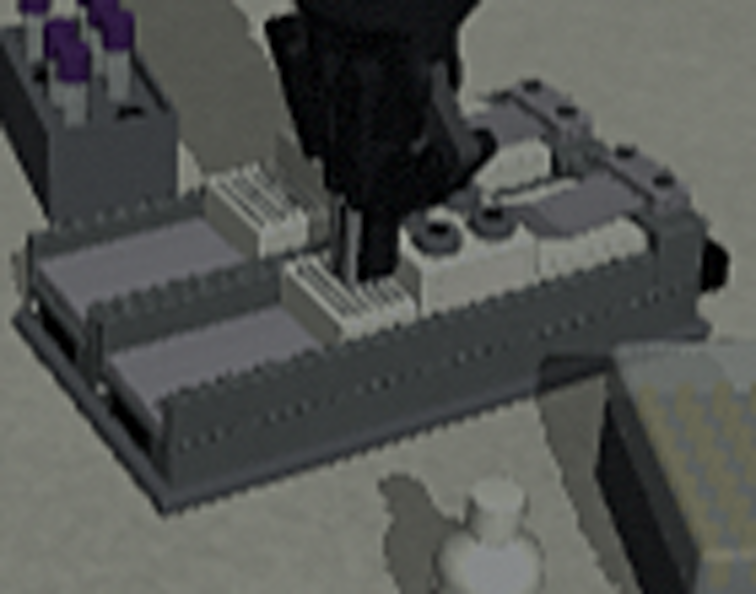

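It moved only 2 mm and the force rose to 23 N, so the cassette is at the stop. I release by easing the push off while keeping it slightly forward, then lift.

Emit:
step_arm --targets '[[[0,0,0],[0,0,-0.2],0],[[0,0,0],[0,0,-0.2],0],[[0,0,0],[-0.3,0,-0.05],0],[[0,0,0],[-0.3,0,-0.05],0],[[0,0,0],[-0.3,0,-0.1],0],[[0,0,0],[-0.3,0,-0.1],0],[[0,0,0],[-0.4,0,-0.1],0],[[0,0,0],[-0.4,0,-0.1],0],[[0,0,0],[-0.5,0,-0.1],0],[[0,0,0],[-0.5,0,-0.1],0]]'

```text
clock: 12.5
tcp_pos: [0.5373, -0.0802, 0.0806]
orientation: [0.705, 0.053, 0.705, -0.053]
wrist_force: [-0.2, 0.9, -0.5]
finger_gap: 0.0
```

Emit:
step_arm --targets '[[[0,0,0],[-1,0,0],0],[[0,0,0],[-2,0,0],0],[[0,0,0],[-3,0,-1],0],[[0,0,0],[-3,0,-2],0],[[0,0,0],[-3,0,-3],0],[[0,0,0],[-2,0,-3],0],[[0,0,0],[0,0,-3],0],[[0,0,0],[0,0,-1],0],[[0,0,0],[0,0,0],0],[[0,0,0],[0,0,0],0]]'

```text
clock: 13.5
tcp_pos: [0.4098, -0.061, 0.2205]
orientation: [0.706, 0.053, 0.705, -0.053]
wrist_force: [0.7, -0.7, -0.3]
finger_gap: 0.0
```

```bash
python3 - <<'E'
from h import *
im=read_camera('side'); cv2.imwrite('pics/d10.png',cv2.resize(im[180:290,260:400,::-1],None,fx=5.4,fy=5.4,interpolation=cv2.INTER_CUBIC))
im2=read_camera('scene'); cv2.imwrite('pics/s10.png',cv2.resize(im2[120:260,170:330,::-1],None,fx=4,fy=4,interpolation=cv2.INTER_CUBIC))
s=get_state();print(s['clock'],s['tcp_pos'],s['wrist_force'])
E
```

```text
13.6 [ 0.40992345 -0.0609631   0.22004358] [ 0.26102818 -0.48774271  0.97500878]
```

View pics/d10.png

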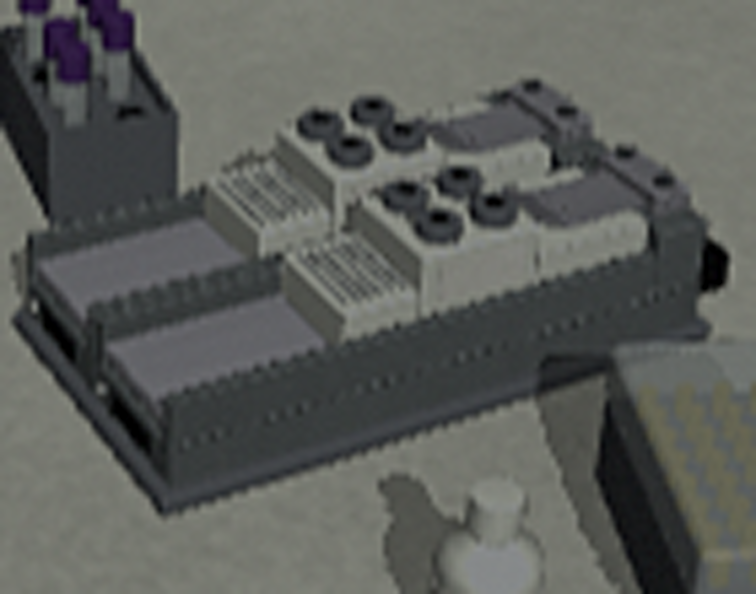

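View pics/s10.png

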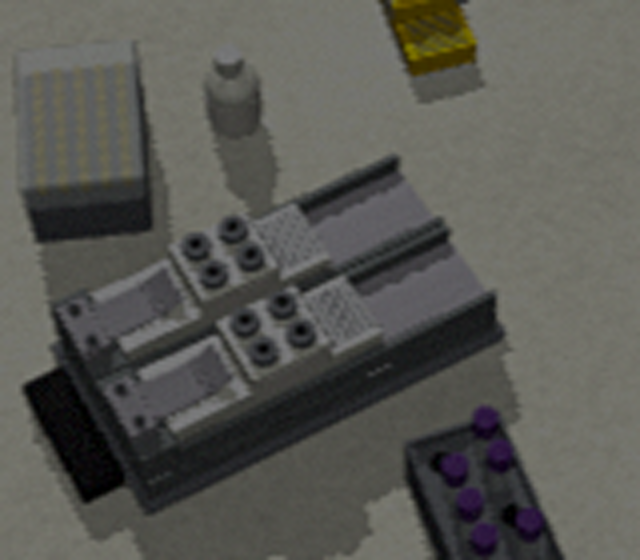

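```bash
python3 - <<'E'
from h import *
import pickle
p=pickle.load(open('p.pkl','rb')); f=np.array([np.cos(p[2]),np.sin(p[2])])
for n,fx,o in [('scene',4,(170,120)),('side',5.4,(260,180))]:
    im=cv2.cvtColor(cv2.imread('pics/s10.png' if n=='scene' else 'pics/d10.png'),cv2.COLOR_BGR2GRAY)
    C=cam(n)
    P=dict(scene=dict(co=[(195,245),(233,229),(213,275),(251,257)],cl=[(245,323),(283,303),(263,351),(301,333)],so=[(75,311),(92,342)],sl=[(122,389),(140,421)]),
      side=dict(co=[(405,195),(460,180),(438,224),(493,208)],cl=[(320,124),(373,110),(349,150),(404,134)],so=[(625,152),(664,181)],sl=[(531,87),(567,112)]))[n]
    def cen(uv,r):
        x,y=uv; w=255.-im[y-r:y+r+1,x-r:x+r+1].astype(float); w=np.clip(w-np.percentile(w,60),0,None)
        Y,X=np.mgrid[-r:r+1,-r:r+1]; return x+(w*X).sum()/w.sum(), y+(w*Y).sum()/w.sum()
    L={}
    for k,v in P.items():
        z=0.084 if k[0]=='c' else 0.075
        for uv in v: L.setdefault(k,[]).append((ray(C,[(cen(uv,9 if k[0]=='c' else 7)[i]+.5)/fx-.5+o[i] for i in (0,1)],z)[:2]-p[:2])@np.c_[f,[-f[1],f[0]]]*1000)
    for k in L: print(n,k,np.round(L[k],1).tolist(),np.mean(L[k],0).round(1))
# detections
E
```

```text
scene co [[35.7, -14.9], [9.9, -14.2], [36.4, 9.8], [9.8, 10.5]] [23.  -2.2]
scene cl [[36.0, 51.0], [10.0, 50.5], [36.4, 74.6], [10.5, 74.9]] [23.2 62.7]
scene so [[120.5, -15.0], [121.0, 10.9]] [120.8  -2. ]
scene sl [[121.6, 50.7], [121.8, 76.4]] [121.7  63.5]
side co [[10.7, 9.9], [35.9, 9.8], [9.7, -14.1], [35.7, -14.2]] [23.  -2.1]
side cl [[10.2, 75.2], [36.3, 74.4], [9.8, 50.9], [35.6, 51.2]] [23.  62.9]
side so [[116.3, 4.4], [115.9, -20.4]] [116.1  -8. ]
side sl [[117.7, 70.1], [116.6, 44.9]] [117.2  57.5]
```

The caps of both cassettes lie at the same lane x (23.0 mm against 23.0 to 23.2 mm), so ours is home. I hand in.

```bash
python3 -c "
from workcell import *
print(hand_in())"
```

```text
the job is handed in; nothing more can be done
None
```

The loose white cassette is loaded against its end stop, and I handed the job in at about 13.6 s. I don't have a verdict back.

**What I did:** I pressed the ledge down with closed fingertips to z = 0.054 m, which put the plate on its stop at about 25 N. Still pressing, I pushed the cassette along the lane under the leaf spring. The push took 8–11 N on the way in. At the stop the arm moved only 2 mm in the last push and the force rose to 23 N. I then eased off the push, lifted and backed away.

**Last checks:**
- **Cassette home:** measured in both cameras, its caps sit at the same position along the lane as the loaded one's (23.0 mm against 23.0–23.2 mm). The clamp screws beside them differ by about 1 mm between the lanes (120.8 mm against 121.7 mm in the scene camera), within calibration error.
- **Leaf spring:** in the pictures it lies bent up on the nose. I did not measure its force directly.
- **Surroundings:** the loaded cassette is within about half a pixel of its first picture. The tube rack, vial and tip box stand and look unmoved in the pictures, but I did not measure them.
- **Robot:** the gripper is clear, with wrist force around 1 N or less.

**Disagreement:** my first pose fit had a 2–3 px mismatch between the scene and side cameras, so I relied on contact force for the press and the end stop.

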